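# Page the zone whose lamp is green

### The arm

A 6-joint arm with a two-finger parallel gripper is mounted at the origin on the work surface. World frame = base frame: x ahead of the robot, y to its left, z up, the work surface at z = 0. Lengths are in m, angles in rad, forces in N, time in s.
With the tool pointing down it reaches from about 0.35 to 0.775 m from the base axis. Payload 5.5 kg.
Tool frame: the origin (TCP) lies at the very end of the fingers, on their centre line; the grasp point (between the pads) lies 19 mm behind it; z points along the fingers, y is the line along which they close (so a half turn about z gives the same grasp; the last joint's range is limited). The gripper opens to 85 mm and grips with 20 to 120 N. Pads are 22 mm wide; open, the fingers measure 114 mm over their backs; the gripper's body (76 mm by 85 mm) begins 54 mm behind the grasp point. The pads swing forward as they close: fully open they stand 13 mm farther back than shut.
Start: joints at [-1.418, 0.313, 0.046, 1.304, 0, 1.431], TCP at [0.166, -0.551, 0.231] pointing down, gripper open.
Joint ranges: [-2.76, 2.76], [-0.86, 1.69], [-1.03, 1.26], [-2.2, 2.34], [-1.47, 1.5], [-3.14, 3.14]. Speed limits (rad/s): [2.57, 2.57, 3.14, 3.14, 3.14, 3.14].

### API

Orientations are given as a unit quaternion [w, x, y, z].
In Python, from workcell import env, read_camera, get_calibration gives the robot as it stands.
- The arm moves only by the tool jog_arm, never from a script. Its argument "motion" is one flat list of numbers, 7 for each row, row after row: the shift along the tool's x, y, z as a fraction of full scale, then the turn, a rotation vector about the tool's x, y, z as a fraction of full scale, then the opening, from 0 (shut) to 1 (fully open). In form: [x, y, z, wx, wy, wz, grip, x, y, z, wx, wy, wz, grip, ...]. A call has 1 to 12 rows; each row is the pose to reach, as a shift and turn from the pose commanded when the call began, along the tool's axes at that moment; what a row does not reach only later rows make up. Full scale, the value 1, is 0.2 m for a shift and 90 degrees for a turn. A row lasts 1/8 s, in which the tool goes at most 62.5 mm and 10.7 degrees, less where a joint would pass 70% of its speed; a pose out of reach is approached as far as the arm can. A call with a number of a shift or a turn outside -1 to 1 is refused whole. A call with a gripper value outside its range is refused whole. The fingers move at their own pace and stop on an object; "newtons" is the grip in N (left out, the last holds). Time passes only in rows, so rows that repeat a pose let the fingers close. It gives the time, the measured TCP pose, the force, the opening and the grip force at its end, in the units of the state.
- env.get_state(): the state, without advancing time (a new reading comes with each control period).
- read_camera(name): name is "scene" or "top"; returns the picture (384x512x3 uint8, red, green, blue); there is no depth.
- get_calibration(name): a dict with "fx", "fy", "cx", "cy" (pixels), "dist" ([k1, k2, p1, p2, k3] as OpenCV has them; the pictures are not rectified), "world_from_camera" (4x4, takes a point from camera to world coordinates). Camera axes: x right, y down, z forward; pixel columns grow to the right and rows downward; lengths in m; the calibration is good to about 2 mm. A picture is of the moment at which its call begins. get_calibration takes no time and is no camera call.
- env.hand_in(): hands the job in; it is judged then, once.
The state is a dict: "clock": time; "joint_pos": joint angles; "qvel": joint speeds; "tau": joint torques, N m; "tcp_pos": TCP position; "orientation": TCP orientation; "wrist_force": force on the tool from outside, world axes, zero at the start; "ft_torque": the same for the moment, N m; "finger_gap": finger opening in m; "grip_force": force on a finger pad.
Only numpy, scipy, OpenCV 4.12 (cv2) and the standard library are available. Lean on these libraries where they do the work, as an engineer would, in place of code of your own. Each camera call takes 0.05 s, during which the arm holds its last target. There are 200 camera calls.

### The job

The page is for the store zone whose lamp is lit green on the paging console: with fingertip friction on its knurled top, turn the zone dial until its white pointer has clicked in at the green lamp, and take the finger off the dial. Only then press the red talk bar fully down and keep it pressed: the program finishes while still holding the bar down. Do not key the talk bar while the dial is at another zone, pick nothing up, and leave the microphone and the other things on the counter undisturbed.

Things in the scene. Friction and masses are not known exactly. Their poses are not given: they have to be found in the camera images.
- console: Low black flat-topped paging console fixed to the counter, 170 mm deep (its x) by 290 wide (its y), deck 50 mm above the counter. Origin: centre of its underside; z up, x away from the operator, y to the operator's left. Place and yaw vary. In its frame (mm): dial axis x 15, y -62; talk bar x -46, y 60; microphone socket x 58, y 118. The bezel ring round the dial is 40 to 46 mm in radius, 53 mm high.
- dial: Zone dial: low black rubber knob, 77 mm across, knurled top and 45-degree bevelled rim, one white pointer stripe; too low to grip, turned by a fingertip pressed on the knurled ring and dragged round. Origin: on its vertical axis, centre of its flat top (34 mm radius), 57 mm above the counter, 4 mm above the bezel; z up, x along the pointer. It sinks up to 2 mm under a push (3 N starts, 8 N bottoms).
- zone (a joint): Dial angle, rad, growing clockwise from above. Click positions 0, 0.524, 1.047, 1.571, 2.094, 2.618 (every 30 degrees), stops just beyond. About 0.03 N m drags it out of a click; past half-way it springs into the next. At 0 the pointer is 1.309 rad anticlockwise of the console's x. Starts at one of the first two clicks (rarely between them), anticlockwise of the green lamp, one to four clicks from it.
- pointer (a point): Point on the line of the dial's white pointer, 55 mm from the dial's axis at the height of the knob's top, so over the ring of lamps; it goes round with the dial and lies over a lamp when the dial has clicked in there.
- lamp_green: The lamp lit green, a round lens 14 mm across, 2 mm high on the deck, 55 mm from the dial's axis; origin at the centre of its underside. Six lamps stand in an arc on the far side of the dial, one at each click position; the other five are dark grey. Which one is green varies.
- talk (a joint): How far the talk bar is pressed, in m: 0 up, 0.005 fully down. Spring return: 1.5 N starts it, 5 N takes it fully down. It counts as keyed beyond 0.002.
- talk_bar: Red talk bar on the console's left near side, 31 mm (console x) by 93 mm (console y), white stripe along it; it moves straight down. Origin: centre of its top, 58 mm above the counter when up; axes as the console's.
- microphone: Gooseneck microphone fixed to the console's far left corner; origin and axes as the console's. A thin dark neck rises at console x 58, y 118 mm to 222 mm above the counter, bending to the left, with a grey foam head (22 mm thick) from x 34, y 190 to x 21, y 222 mm at that height. Not to be touched.
- stapler: Loose blue stapler, 135 x 36 x 56 mm; origin at the centre of its underside, long along its x. Bystander beside the console.
- label_roll: Loose roll of white labels standing on end, 76 mm across, 32 mm high; origin at the centre of its underside. Bystander beside the console.
- stamp: Loose black self-inking hand stamp with a red knob, 62 x 34 mm, 95 mm high; origin at the centre of its underside. Bystander beyond the console.
- toy_box: Loose yellow boxed toy car, 55 (x) x 130 (y) x 80 mm high; origin at the centre of its underside. Bystander beyond the console.

How it is judged:
On the way, in this order (a step that is already met when the one before it is completed fails the run):
1. the dial has clicked in at the green lamp and the finger is off it, the talk bar still up (horizontal distance between pointer and lamp_green below 0.0055 m and contact force between anything else and dial below 0.3 N and velocity of joint zone between -0.1 and 0.1 rad/s and value of joint talk below 0.002 m), for 0.3 s.
2. the talk bar is pressed fully down by the fingers, the dial still at the green lamp (horizontal distance between pointer and lamp_green below 0.0055 m and value of joint talk above 0.004 m and contact force between the fingers and talk_bar above 1.5 N), for 0.2 s.
At the end, for the whole second after the job is handed in: The dial's pointer stands at the green lamp (within 5.5 mm on the lamp ring, about 6 degrees), nothing touches the dial, the fingers hold the talk bar at least 4 mm down of its 5 mm with more than 1.5 N, and no loose thing has moved 15 mm (all of step 2 and contact force between anything else and dial below 0.3 N and velocity of joint zone between -0.1 and 0.1 rad/s and distance of each of stapler, label_roll, stamp, toy_box from where it was at the start of the episode below 0.015 m); the arm keeps its last pose, push and grip.
It fails at once if the talk bar is keyed (more than 2 mm down) while the pointer is not at the green lamp (value of joint talk above 0.002 m and not (horizontal distance between pointer and lamp_green below 0.0055 m)).
It fails at once if the microphone is pushed with more than 2 N (contact force between any of the fingers, the arm and microphone above 2 N).
It fails at once if the stapler, label roll, stamp or boxed toy is moved more than 15 mm or lifted (distance of any of stapler, label_roll, stamp, toy_box from where it was at the start of the episode above 0.015 m).
It also fails if it takes over 48 s, if anything falls off the work surface, if the arm or the gripper's body presses on something with over 40 N, if the wrist force passes 120 N, or if a joint passes its speed limit or range.

## Working session

There is one attempt and no reset: what is moved stays moved. The work goes in short steps, Python scripts to look and compute and a tool call to move; the robot and the scene stay as the last step left them, time stands still between calls to the robot, and variables do not carry over. Pictures are saved under pics/ and viewed, at most 10 in all, crops included, and the job is handed in when it is done.

Besides the shell and the picture viewer there is one more tool, called as name(argument=value, ...) on one line, values as JSON. jog_arm: Moves the arm, as the interface text tells. Shift numbers are shares of 0.2 m and turn numbers shares of 90 degrees, none past 1 either way. Its arguments: {"type":"object","properties":{"motion":{"type":"array","items":{"type":"number"}},"newtons":{"type":"number"}},"required":["motion"]}

```bash
mkdir -p pics
python3 - <<'E'
from workcell import env, read_camera, get_calibration
import cv2, numpy as np
for n in("scene","top"):
    im=read_camera(n); cv2.imwrite(f"pics/{n}0.png",im[:,:,::-1])
    c=get_calibration(n); print(n,c)
s=env.get_state(); print(s)
E
```

```text
scene {'fx': 349.3304295533534, 'fy': 349.3304295533534, 'cx': 255.52970198854945, 'cy': 192.95521911487648, 'dist': array([-0.07974678,  0.        ,  0.        ,  0.        ,  0.        ]), 'world_from_camera': array([[-0.48293366,  0.70955926, -0.51312839,  1.14077763],
       [ 0.87563931,  0.39504041, -0.27784687,  0.34033938],
       [ 0.00555763, -0.58349699, -0.81209628,  0.8948818 ],
       [ 0.        ,  0.        ,  0.        ,  1.        ]])}
top {'fx': 404.0562468006767, 'fy': 404.0562468006767, 'cx': 256.3493472907972, 'cy': 198.56205948985462, 'dist': array([-0.02401071,  0.        ,  0.        ,  0.        ,  0.        ]), 'world_from_camera': array([[-0.01807494, -0.99589322,  0.08871297,  0.52567389],
       [-0.99949548,  0.01567984, -0.02762129,  0.06400199],
       [ 0.02611685, -0.08916747, -0.99567418,  1.10007739],
       [ 0.        ,  0.        ,  0.        ,  1.        ]])}
{'clock': 0.1, 'joint_pos': array([-1.41760121e+00,  3.13918632e-01,  4.50956969e-02,  1.30361921e+00,
        4.45125926e-06,  1.43119577e+00]), 'qvel': array([-4.91981233e-06, -2.93965248e-03,  1.66337001e-03,  1.18665504e-03,
        1.66559433e-03, -6.27821578e-04]), 'tau': array([ 2.59351778e-03, -4.81726849e+01,  2.99243510e+01,  1.27585340e-02,
       -1.32610835e-04,  1.64441406e-05]), 'tcp_pos': array([ 0.1658829 , -0.55007011,  0.23050312]), 'orientation': array([-8.22903120e-04,  9.89302627e-01,  1.45875407e-01, -3.36791006e-06]), 'wrist_force': array([ 0.75021026, -0.2414852 ,  0.67247964]), 'ft_torque': array([ 0.03599453, -0.00619087,  0.00793891]), 'grip_force': 0.0, 'finger_gap': 0.08575392952577478}
```

View pics/top0.png

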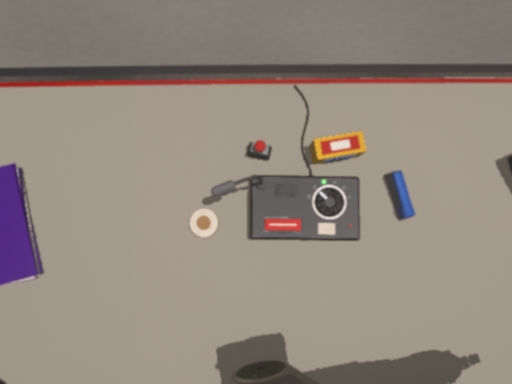

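View pics/scene0.png

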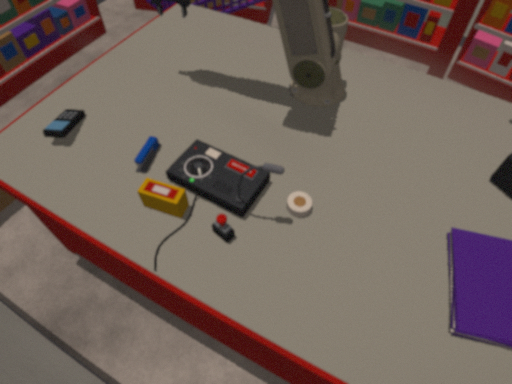

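The top view shows the console at about columns 250–360, rows 175–240. The dial is near (329,202), the green lamp near (324,182) and the red bar near (283,225). The pointer seems to point up-left. Next I measure these positions.

```bash
cat > h.py <<'E'
from workcell import env, read_camera, get_calibration
import cv2, numpy as np
def ray(n,px):
    c=get_calibration(n); K=np.array([[c['fx'],0,c['cx']],[0,c['fy'],c['cy']],[0,0,1]])
    p=cv2.undistortPoints(np.array(px,float).reshape(-1,1,2),K,c['dist'])[:,0]
    M=c['world_from_camera']; d=np.c_[p,np.ones(len(p))]@M[:3,:3].T
    return M[:3,3],d
def onz(n,px,z):
    o,d=ray(n,px); return o+d*((z-o[2])/d[:,2])[:,None]
def proj(n,P):
    c=get_calibration(n); K=np.array([[c['fx'],0,c['cx']],[0,c['fy'],c['cy']],[0,0,1]])
    W=np.linalg.inv(c['world_from_camera'])
    return cv2.projectPoints(np.array(P,float).reshape(-1,1,3),cv2.Rodrigues(W[:3,:3])[0],W[:3,3],K,c['dist'])[0][:,0]
def cen(m):
    n,l,s,c=cv2.connectedComponentsWithStats(m.astype(np.uint8)); i=1+np.argmax(s[1:,4]); return c[i],s[i,4],l==i
E
python3 - <<'E'
from h import *
for n in("top","scene"):
    im=read_camera(n).astype(int); r,g,b=im[...,0],im[...,1],im[...,2]
    yy,xx=np.mgrid[:384,:512]
    box=(xx>245)&(xx<365)&(yy>165)&(yy<245) if n=="top" else (xx>165)&(xx<270)&(yy>140)&(yy<215)
    gc,ga,_=cen(box&(g>r+40)&(g>b+40)); 
    rc,ra,rm=cen(cv2.morphologyEx((box&(r>g+60)&(r>b+60)).astype(np.uint8),cv2.MORPH_CLOSE,np.ones((7,7))))
    # bezel ring: bright
    w=box&(im.min(2)>110); 
    c0=np.array([329,202]) if n=="top" else np.array([199,167])
    w&=np.hypot(xx-c0[0],yy-c0[1])<22
    wc,wa,wm=cen(w); pts=np.argwhere(wm)[:,::-1]
    hull=cv2.convexHull(pts.astype(np.float32)); el=cv2.fitEllipse(hull)
    print(n,"green",gc,ga,onz(n,[gc],.052),"\n red",rc,ra,onz(n,[rc],.058),cv2.minAreaRect(np.argwhere(rm)[:,::-1].astype(np.float32)),"\n ring",el,onz(n,[el[0]],.053))
    bx=(285,162,90,80) if n=="top" else (160,135,80,60)
    x,y,ww,h=bx; cv2.imwrite(f"pics/{n}_c.png",cv2.resize(im[y:y+h,x:x+ww,::-1].astype(np.uint8),None,fx=6,fy=6,interpolation=cv2.INTER_CUBIC))
E
python3 - <<'E'
import cv2,numpy as np
a=cv2.imread('pics/top_c.png');b=cv2.imread('pics/scene_c.png')
print(a.shape,b.shape)
E
```

```text
top green [323.5        181.33333333] 30 [[ 0.66173606 -0.14244049  0.052     ]] 
 red [282.61538462 224.46153846] 429 [[ 0.55036779 -0.03148387  0.058     ]] ((282.5, 224.5), (11.0, 35.0), 90.0) 
 ring ((328.45098876953125, 199.60255432128906), (39.59418869018555, 39.901084899902344), 140.06265258789062) [[ 0.61326338 -0.15367836  0.053     ]]
scene green [191.26086957 179.60869565] 23 [[ 0.65982601 -0.14415537  0.052     ]] 
 red [240.92116183 167.52697095] 241 [[ 0.54874402 -0.03281479  0.058     ]] ((241.2000274658203, 167.59999084472656), (28.621667861938477, 8.944271087646484), 26.56505012512207) 
 ring ((197.99371337890625, 167.01365661621094), (20.293834686279297, 28.334896087646484), 80.2274398803711) [[ 0.6088816  -0.15397867  0.053     ]]
(480, 540, 3) (360, 480, 3)
```

View pics/top_c.png

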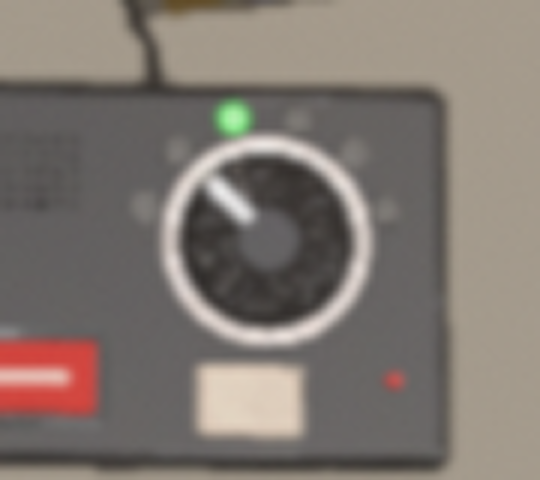

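The dial pointer is on the second lamp from the left and the green lamp is the third. So I need one click (30°) clockwise. The dial axis is near (0.608, -0.155), console yaw is about -1.5° and the bar is near (0.5495, -0.032).

I'll shut the fingers, align the tool with the console and approach.

jog_arm(motion=[0.5,-0.25,0,0,0,0.1,0,0.98,-0.49,0,0,0,0.203,0,0.98,-0.49,0,0,0,0.203,0,0.98,-0.49,0,0,0,0.203,0,0.98,-0.49,0,0,0,0.203,0,0.98,-0.49,0,0,0,0.203,0], newtons=20)

```text
clock: 0.95
tcp_pos: [0.3251, -0.4005, 0.2312]
orientation: [0.0, 1.0, -0.013, -0.0]
wrist_force: [0.4, 0.1, 0.4]
finger_gap: -0.0002
grip_force: 0.0
```

jog_arm(motion=[0.34,-0.34,0,0,0,0,0,0.68,-0.67,0,0,0,0,0,0.68,-0.67,0,0,0,0,0,0.68,-0.67,0,0,0,0,0,0.68,-0.67,0,0,0,0,0])

```text
clock: 1.58
tcp_pos: [0.4643, -0.2707, 0.231]
orientation: [0.0, 1.0, -0.013, -0.0]
wrist_force: [-0.9, -0.5, 0.5]
finger_gap: 0.0002
grip_force: 0.0
```

jog_arm(motion=[0.29,-0.28,0,0,0,0,0,0.58,-0.56,0.2,0,0,0,0,0.58,-0.56,0.45,0,0,0,0,0.58,-0.56,0.7,0,0,0,0,0.58,-0.56,0.8,0,0,0,0,0.58,-0.56,0.8,0,0,0,0,0.58,-0.56,0.8,0,0,0,0])

```text
clock: 2.45
tcp_pos: [0.584, -0.1629, 0.0727]
orientation: [0.0, 1.0, -0.014, 0.001]
wrist_force: [-0.4, -0.7, 0.3]
finger_gap: 0.0001
grip_force: 0.0
```

Run:
```python
from h import *
a=read_camera("top")[150:250,270:380,::-1]; b=read_camera("scene")[110:210,150:260,::-1]
cv2.imwrite("pics/p1.png",cv2.resize(np.hstack([a,b]),None,fx=3.6,fy=3.6,interpolation=cv2.INTER_CUBIC))
s=env.get_state();print(s['tcp_pos'],s['wrist_force'])
```

```text
[ 0.58467335 -0.16251232  0.07333853] [-0.51372929 -0.2728381   0.23147593]
```

View pics/p1.png

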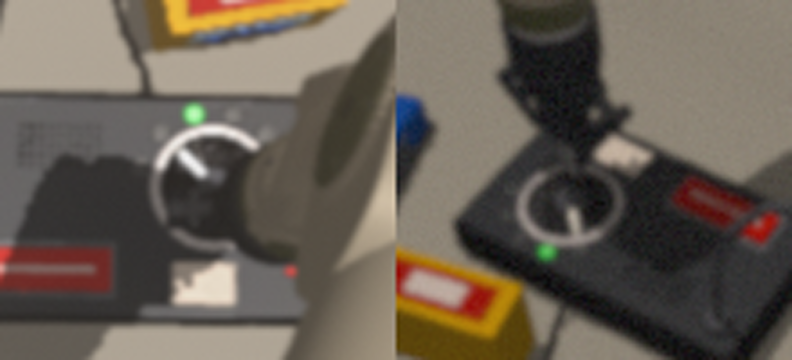

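The fingertip hovers over the near part of the dial. Top view: pointer tip at about (183,155) in the crop, still one click short of the green lamp at (195,114). Lowering gently.

jog_arm(motion=[0,0,0.03,0,0,0,0,0,0,0.06,0,0,0,0,0,0,0.07,0,0,0,0,0,0,0.07,0,0,0,0])

```text
clock: 3.05
tcp_pos: [0.5834, -0.1607, 0.0572]
orientation: [-0.0, 1.0, -0.013, -0.0]
wrist_force: [-0.2, 0.1, -0.2]
finger_gap: -0.0004
grip_force: 0.0
```

jog_arm(motion=[0,0,0.005,0,0,0,0,0,0,0.008,0,0,0,0,0,0,0.008,0,0,0,0])

```text
clock: 3.42
tcp_pos: [0.5836, -0.1608, 0.056]
orientation: [0.0, 1.0, -0.013, 0.0]
wrist_force: [-2.2, 1.0, 5.3]
finger_gap: -0.0003
grip_force: 2.4
```

jog_arm(motion=[0,0,0.006,0,0,0,0,-0.002,-0.009,0.006,0,0,0,0,-0.004,-0.018,0.006,0,0,0,0,-0.005,-0.027,0.006,0,0,0,0,-0.005,-0.036,0.006,0,0,0,0,-0.005,-0.045,0.006,0,0,0,0,-0.004,-0.054,0.006,0,0,0,0,-0.002,-0.063,0.006,0,0,0,0,0,-0.07,0.006,0,0,0,0,0,-0.074,0.006,0,0,0,0,0,-0.074,0.006,0,0,0,0])

```text
clock: 4.8
tcp_pos: [0.5857, -0.1468, 0.0556]
orientation: [0.001, 1.0, -0.013, 0.002]
wrist_force: [0.6, 0.3, 5.3]
finger_gap: 0.0003
grip_force: 2.9
```

Run:
```python
from h import *
a=read_camera("top")[150:250,270:380,::-1]; b=read_camera("scene")[110:210,150:260,::-1]
cv2.imwrite("pics/p2.png",cv2.resize(np.hstack([a,b]),None,fx=3.6,fy=3.6,interpolation=cv2.INTER_CUBIC))
```

```text
(no output)
```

View pics/p2.png

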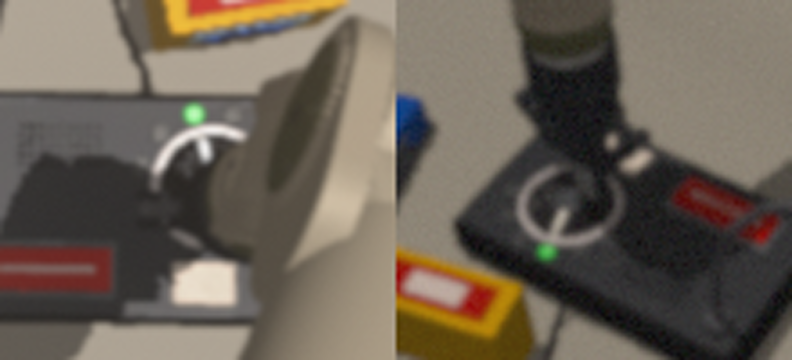

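The pointer stripe, ending at about (203,140) in the top crop, now points at the green lamp at (195,114). I'll lift off, hold, and move towards the bar at height.

Bar press point: console frame (-46, 50).

jog_arm(motion=[0,0,-0.03,0,0,0,0,0,0,-0.15,0,0,0,0,-0.08,-0.3,-0.2,0,0,0,0,-0.17,-0.5,-0.2,0,0,0,0,-0.17,-0.5,-0.2,0,0,0,0,-0.17,-0.5,-0.2,0,0,0,0,-0.17,-0.5,-0.2,0,0,0,0])

```text
clock: 5.78
tcp_pos: [0.5532, -0.0462, 0.0944]
orientation: [0.0, 1.0, -0.014, 0.0]
wrist_force: [0.5, 0.4, -0.3]
finger_gap: -0.0001
grip_force: 0.0
```

Run:
```python
from h import *
print(env.get_state()['tcp_pos'])
a=read_camera("top"); b=read_camera("scene")
cv2.imwrite("pics/p3.png",cv2.resize(np.hstack([a[150:250,270:380,::-1],b[110:210,150:260,::-1]]),None,fx=3.6,fy=3.6,interpolation=cv2.INTER_CUBIC))
# pointer stripe: bright pixels inside the bezel
yy,xx=np.mgrid[:384,:512]
D=np.array([.6075,-.155,.057]); 
for n,im in(("top",a),("scene",b)):
    px=np.argwhere(im.min(2)>110)[:,::-1]; P=onz(n,px,.057)-D
    rr=np.hypot(P[:,0],P[:,1]); k=(rr<.034)
    q=P[k].mean(0); print(n,k.sum(),"pointer deg from console x",np.degrees(np.arctan2(q[1],q[0]))+1.5)
```

```text
[ 0.55324843 -0.0462089   0.09435441]
top 528 pointer deg from console x 97.85709403025324
scene 15 pointer deg from console x 8.941218761441135
```

View pics/p3.png

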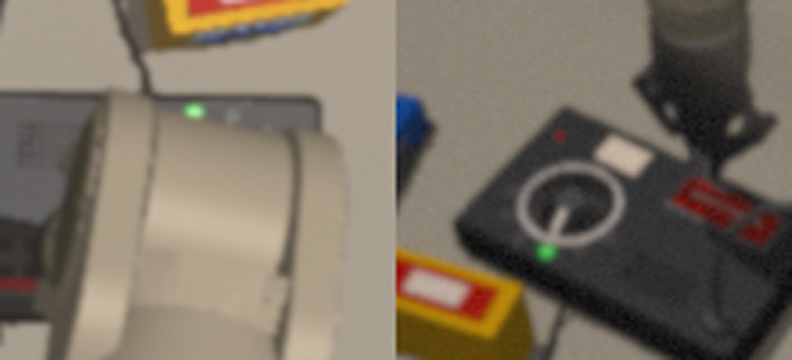

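The scene crop shows the stripe from about (568,208) to (553,238), roughly on line to the green lamp at (546,252). I'll check this numerically against the initial picture, which was 30° before.

Run:
```python
from h import *
for nm,im in(("start",cv2.imread("pics/scene0.png")),("now",read_camera("scene")[:,:,::-1])):
    # ring hull centre on z=.053 -> dial centre; stripe at z=.057
    big=im[140:200,165:235].astype(int)
    px=np.argwhere(im.min(2)>95)[:,::-1]; P=onz("scene",px,.053)[:,:2]; v=im[px[:,1],px[:,0]].min(1)
    c=np.array([.608,-.155])
    for _ in range(5):
        r=np.linalg.norm(P-c,axis=1); k=(r>.037)&(r<.049); A=np.c_[2*P[k],np.ones(k.sum())]
        s=np.linalg.lstsq(A,(P[k]**2).sum(1),rcond=None)[0]; c=s[:2]
    Q=onz("scene",px,.057)[:,:2]; r=np.linalg.norm(Q-c,axis=1); m=r<.032
    d=Q[m]-c; w=(v[m]-90.)[:,None]; q=(w*d).sum(0)/w.sum()
    g=np.array([.6598,-.1442])-c
    u=np.linalg.svd((d-q)*np.sqrt(w))[2][0]; u*=np.sign(u@q)
    a=lambda z:np.degrees(np.arctan2(z[1],z[0]))
    print(nm,c,k.sum(),m.sum(),"centroid",a(q),"axis",a(u),"lamp",a(g),np.linalg.norm(g))
```

```text
start [ 0.60512972 -0.15656405] 172 14 centroid 43.52300524354433 axis 42.98234764598733 lamp 12.74344893029734 0.056050949563861585
now [ 0.60523676 -0.15621045] 191 18 centroid 9.79329988152752 axis 13.615322618357087 lamp 12.413964280440197 0.05586946848602177
```

The pointer axis is at 13.6° against the lamp at 12.4°, and it turned about 30°. The dial is clicked in. Pressing the bar.

jog_arm(motion=[-0.02,0,0.06,0,0,0,0,-0.02,0,0.12,0,0,0,0,-0.02,0,0.17,0,0,0,0,-0.02,0,0.19,0,0,0,0,-0.02,0,0.205,0,0,0,0,-0.02,0,0.215,0,0,0,0,-0.02,0,0.215,0,0,0,0,-0.02,0,0.215,0,0,0,0])

```text
clock: 6.92
tcp_pos: [0.548, -0.045, 0.0529]
orientation: [0.0, 1.0, -0.013, -0.0]
wrist_force: [-7.0, 0.3, 13.2]
finger_gap: 0.0
grip_force: 6.2
```

jog_arm(motion=[0,0,0,0,0,0,0,0,0,0,0,0,0,0,0,0,0,0,0,0,0,0,0,0,0,0,0,0])

```text
clock: 7.42
tcp_pos: [0.548, -0.045, 0.0529]
orientation: [0.0, 1.0, -0.013, -0.0]
wrist_force: [-6.7, -0.1, 12.6]
finger_gap: -0.0001
grip_force: 6.2
```

Run:
```python
from h import *
s=env.get_state(); print(s['tcp_pos'],s['wrist_force'])
if s['wrist_force'][2]>7 and s['tcp_pos'][2]<.0538: print(env.hand_in())
```

```text
[ 0.54798357 -0.04497628  0.05291479] [-6.72699162 -0.05192575 12.55646494]
the job is handed in; nothing more can be done
None
```

I turned the dial one click to the green lamp, took the finger off it, and handed the job in with the talk bar held fully down at about 12.5 N; no verdict was shown.

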